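# Tug-test the catch of the orange parts case

## Task

Check that the catch of the orange-lidded parts case has really caught: take the lid's black knob and give it a firm tug upward. If the lid gives, press it down again until the catch snaps in. Let go with the lid fully shut, and do not open the blue-lidded case.

Things in the scene. Friction and masses are not known exactly. Their poses are not given: they have to be found in the camera images.
- orange_knob (a point): Middle of the upright black round knob (22 mm across, 34 mm tall) on the orange lid: 23 mm over the lid's flat top, 11 mm under the knob's top; at z = 0.078 when fully shut, about 0.089 uncaught. Lid frame: x from the front (steel clip) to the hinge, y along the hinge, z up. The hinge line is 115 mm behind at z = 0.050. Flat lid for 35 mm to each side along y. Case yaw within 0.3 rad.
- orange_lid (a joint): Orange lid's hinge angle, rad: 0 shut, grows as it lifts (0.1 raises the knob 11.5 mm). Caught: under 0.02, with play of 0.012. Not caught: rests on the catch at 0.06 to 0.095 and looks almost shut. May start either way. Caught, it holds about 20 N at the knob, then lets go: tug with 6 to 10 N. Uncaught it lifts at 1 N, plus the grip's own drag: raise it 10 mm. 12 to 18 N down snaps it in.
- orange_catch: Sprung brass roller in the front wall of the orange-lidded parts case (grey plastic body 140 x 100 x 50 mm, fixed to the table), hidden behind the lid's steel clip, whose bead snaps under it. Origin: the roller's centre, 28 mm over the table, on the case's centre line. Nothing to handle.
- blue_lid (a joint): Hinge angle of the lid of the other case, alike but with a blue lid, rad: 0 shut. It is caught and is to stay shut.

How it is judged (in metres and radians):
On the way:
1. the orange lid was tugged: either it gave and rose well clear of the catch, or the catch held it down against a pull of a few newtons ((value of joint orange_lid above 0.12 rad or (value of joint orange_lid below 0.018 rad and contact force between orange_catch and anything else above 2.5 N))), for 0.1 s.
At the end, for the whole second after the job is handed in: The orange lid is fully down and caught (hinge below 0.03 rad, under 4 mm at the front) and at rest; the blue lid is still shut (below 0.05 rad) (value of joint orange_lid below 0.03 rad and velocity of joint orange_lid below 0.05 rad/s and value of joint blue_lid below 0.05 rad); the robot touches nothing.
It fails at once if the blue-lidded case was opened (value of joint blue_lid above 0.06 rad).
It also fails if it takes over 43 s, if anything falls off the work surface, if the arm or the gripper's body presses on something with over 40 N, if the wrist force passes 120 N, or if a joint passes its speed limit or range.

## Robot

A 7-joint arm with a two-finger parallel gripper is mounted at the origin on a cart in front of the work surface, level with it; the furniture and walls round the work are solid. World frame = base frame: x ahead of the robot, y to its left, z up, the work surface at z = 0. Lengths are in mm, angles in degrees, forces in N, time in s.
With the tool pointing down it reaches from about 425 to 875 mm from the base axis. Payload 9.9 kg.
Tool frame: the origin (TCP) lies at the very end of the fingers, on their centre line; the grasp point (between the pads) lies 19 mm behind it; z points along the fingers, y is the direction in which the jaws open and shut (so a half turn about z gives the same grasp; the last joint's range is limited). The gripper opens to 85 mm and grips with 20 to 120 N. Pads are 22 mm wide; open, the fingers measure 114 mm over their backs; the gripper's body (76 mm by 85 mm) begins 54 mm behind the grasp point. The pads swing forward as they close: fully open they stand 13 mm farther back than shut.
Start: joints at [-74.473, 32.985, 1.427, 82.34, -0.859, 64.687, -3.237], TCP at [234.49, 632.964, 231.289] pointing down, gripper open.
Joint ranges: [-157.87, 157.87], [-19.46, 123.44], [-87.15, 90], [11.01, 140.99], [-62.26, 242.26], [9.8, 113.94], [-161.44, 161.44]. Speed limits (degrees/s): [127.2, 127.2, 172.46, 172.46, 180, 180, 180].

## Interface

Orientations are given as [roll, pitch, yaw] about the fixed x, y, z axes, in that order (R = Rz(yaw) Ry(pitch) Rx(roll)).
In Python, from rig import arm gives the robot as it stands. The module is installed in compiled form; this text tells all that it offers.
- The arm moves only by the shell command python3 -m crank 'ROWS'. ROWS is JSON, a list that holds one entry, the list of rows, each a list of 7 numbers: the shift along the world's x, y, z in m, then the turn, a rotation vector about the world's x, y, z in rad, then the closure, from 0 (fully open) to 1 (shut). A call has 1 to 5 rows; each row shifts and turns the pose as measured when the row begins; what a row does not reach is not made up. A row lasts 1/12 s, in which the tool goes at most 41.7 mm and 7.16 degrees, less where a joint would pass 70% of its speed; a pose out of reach is approached as far as the arm can. A call with a gripper value outside its range is refused whole. The fingers move at their own pace and stop on an object; the grip force is fixed at half the most. Time passes only in rows, so rows that do not move let the fingers close. It gives the time, the measured TCP pose, the force and the opening at its end, in the units of the state.
- arm.state(): the state, without advancing time (a new reading comes with each control period).
- arm.camera(name): name is "scene" or "top"; returns the picture (420x560x3 uint8, red, green, blue); there is no depth.
- arm.camera_info(name): a dict with "vertical_fov" (degrees; the focal length in pixels is half the picture's height over the tangent of half this angle, whatever the lens; pixels are square), "cx", "cy" (the principal point, pixels), "position" and "rotation" of the camera in the world. Camera axes: x right, y up, looking along -z (the intrinsics and any distortion apply to the point x, -y, -z); pixel columns grow to the right and rows downward; lengths in mm; the calibration is good to about 2 mm. A picture is of the moment at which its call begins. camera_info takes no time and is no camera call.
- arm.hand_in(): hands the job in, once; it reports no verdict.
Trained networks look in the newest picture that a camera, given by its name, has taken for a name from the list of things; names that differ only in an ending like _2 or _b are one class to them, and where a whole thing is asked for, a point or a joint stands for the part that bears it (a point fixed in the world has none). Each returns a list of dicts, best first, with "p" (0 to 1); they miss things now and then, are a little off and sometimes report something else, mostly with a low value. They report only what shows in the picture. A call takes as long as a camera call.
- arm.cut_out(name, camera): "pixels" (420x560 bool, what is visible of it) and "position" ([column, row] in pixels, amid what is visible of it).
The state is a dict: "clock": time; "q": joint angles; "qd": joint speeds; "tau": joint torques, N m; "eef_pos": TCP position; "tool_rot": TCP orientation; "ft_force": force on the tool from outside, world axes, zero at the start; "torque": the same for the moment, N m; "width": opening from 0.0 (shut) to 1.0 (fully open).
Only numpy, scipy, OpenCV 4.12 (cv2) and the standard library are available. Lean on these libraries where they do the work, as an engineer would, in place of code of your own. Each camera call takes 0.05 s, during which the arm holds its last target. There are 200 camera calls.

## Working session

There is one attempt and no reset: what is moved stays moved. The work goes in short steps, Python scripts to look and compute and a shell command to move; the robot and the scene stay as the last step left them, time stands still between calls to the robot, and variables do not carry over. Pictures are saved under pics/ and viewed, about 8 in all and at most 12, crops included, and the job is handed in when it is done.

```bash
mkdir -p pics; cat > h.py <<'E'
import numpy as np,cv2
from rig import arm
def shot(c,n):
    im=arm.camera(c); cv2.imwrite(f'pics/{n}.png',im[:,:,::-1]); return im
def ray(c,px):
    i=arm.camera_info(c); f=210/np.tan(np.radians(i['vertical_fov'])/2)
    d=np.array([(px[0]-i['cx'])/f,-(px[1]-i['cy'])/f,-1]); return np.array(i['position']),np.array(i['rotation'])@d
def onz(c,px,z):
    p,d=ray(c,px); return p+d*(z-p[2])/d[2]
E
python3 - <<'E'
from h import *
s=arm.state(); print(s['clock'],s['eef_pos'],s['tool_rot'],s['ft_force'],s['width'])
for c in('top','scene'):
    i=arm.camera_info(c);print(c,i)
    shot(c,c+'1')
    for n in('orange_knob','orange_lid','blue_lid'):
        for d in arm.cut_out(n,c)[:3]: print(n,d['p'],d['position'],d['pixels'].sum(),onz(c,d['position'],78).round(1))
a=cv2.imread('pics/top1.png');b=cv2.imread('pics/scene1.png')
E
```

```text
0.0 [234.31277262 632.55129542 230.44306475] [-1.79904921e+02  5.04949195e-03  1.59677138e+02] [-0.64157185 -0.48491344  0.47506959] 0.9990234946551997
top {'vertical_fov': 52.48248945197091, 'cx': 275.939466939286, 'cy': 200.1418271957297, 'position': array([535.48907947,  19.82396898, 958.91147212]), 'rotation': array([  2.03211826,   1.49485107, -90.03793465])}Traceback (most recent call last):
  File "<stdin>", line 7, in <module>
  File "h.py", line 9, in onz
    p,d=ray(c,px); return p+d*(z-p[2])/d[2]
                                       ~^^^
IndexError: invalid index to scalar variable.
```

```bash
sed -i "s/np.array(i\['rotation'\])@d/R.from_euler('xyz',i['rotation'],degrees=True).as_matrix()@d/; 1a from scipy.spatial.transform import Rotation as R" h.py
python3 - <<'E'
from h import *
for c in('top','scene'):
    i=arm.camera_info(c);print(c,i)
    shot(c,c+'1')
    for n in('orange_knob','orange_lid','blue_lid'):
        for d in arm.cut_out(n,c)[:3]: print(n,d['p'],d['position'],d['pixels'].sum(),onz(c,d['position'],78).round(1))
E
```

```text
top {'vertical_fov': 52.48248945197091, 'cx': 275.939466939286, 'cy': 200.1418271957297, 'position': array([535.48907947,  19.82396898, 958.91147212]), 'rotation': array([  2.03211826,   1.49485107, -90.03793465])}
orange_knob 0.79 [366.9, 188.6] 3754 [ 590.3 -144.7   78. ]
blue_lid 0.94 [225.8, 213.5] 3488 [539.2 146.8  78. ]
scene {'vertical_fov': 56.2636504126428, 'cx': 274.3548378449399, 'cy': 206.04882881918377, 'position': array([  41.84074789, -478.56572231,  554.16901919]), 'rotation': array([ 57.84842368,  -0.22984505, -45.76532111])}
orange_knob 0.77 [341.4, 251.5] 2981 [ 558.8 -158.2   78. ]
orange_lid 0.83 [343.7, 251.6] 2805 [ 561.6 -161.5   78. ]
orange_lid 0.74 [225.1, 205.7] 1945 [508.2 129.5  78. ]
blue_lid 0.97 [227.4, 207.3] 2024 [507.5 120.5  78. ]
```

View pics/top1.png

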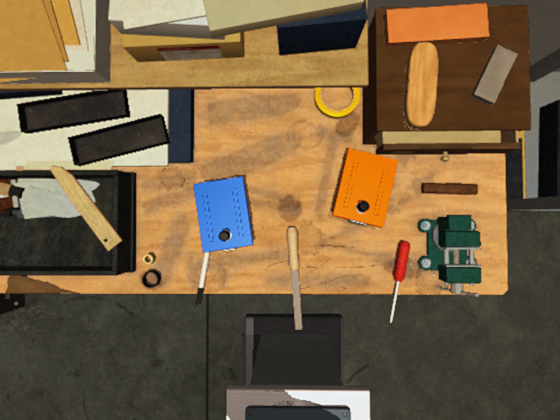

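View pics/scene1.png

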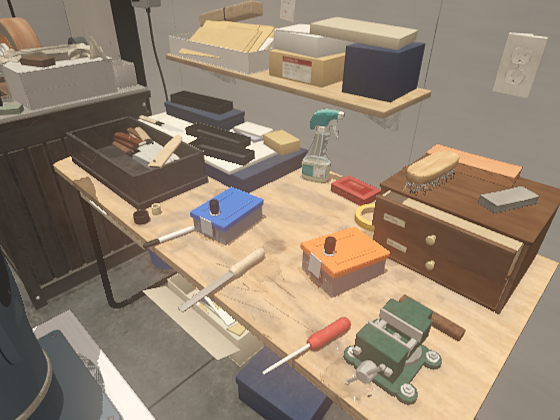

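```bash
python3 - <<'E'
from h import *
L=[]
for c,(u,v) in(('top',(362,206)),('scene',(330,244))):
    im=cv2.imread(f'pics/{c}1.png'); g=im.max(2)
    m=np.zeros(g.shape,np.uint8); r=14; m[v-r:v+r,u-r:u+r]=(g[v-r:v+r,u-r:u+r]<75)
    n,l,s,ce=cv2.connectedComponentsWithStats(m); k=1+s[1:,4].argmax(); print(c,s[k],ce[k]); L.append((*ray(c,ce[k]),))
(p,d),(q,e)=L
t=np.linalg.lstsq(np.c_[d,-e],q-p,rcond=None)[0]; a,b=p+d*t[0],q+e*t[1]
print(a,b,np.linalg.norm(a-b))
im=cv2.imread('pics/top1.png'); h=cv2.cvtColor(im,cv2.COLOR_BGR2HSV)
m=((h[...,0]<16)&(h[...,1]>200)&(h[...,2]>120)).astype(np.uint8); m[:145]=0;m[235:]=0;m[:,:325]=0;m[:,402:]=0
m=cv2.morphologyEx(m,cv2.MORPH_OPEN,np.ones((5,5)))
c=max(cv2.findContours(m,0,2)[0],key=cv2.contourArea); B=cv2.boxPoints(cv2.minAreaRect(c)); print(B)
W=np.array([onz('top',x,57) for x in B]);print(W.round(1))
for i in range(4):
    v=W[(i+1)%4]-W[i]; print(np.linalg.norm(v),np.degrees(np.arctan2(v[1],v[0])))
x=np.hstack([cv2.resize(cv2.imread(f'pics/{c}1.png')[v-50:v+50,u-50:u+50],(400,400),interpolation=2) for c,u,v in(('top',365,190),('scene',340,255))]);cv2.imwrite('pics/z1.png',x)
E
```

```text
top [357 201  12  11  94] [362.57446809 206.07446809]Traceback (most recent call last):
  File "<stdin>", line 6, in <module>
ValueError: attempt to get argmax of an empty sequence
```

```bash
python3 - <<'E'
from h import *
x=np.hstack([cv2.resize(cv2.imread(f'pics/{c}1.png')[v-50:v+50,u-50:u+50],(400,400),interpolation=2) for c,u,v in(('top',365,190),('scene',340,255))]);cv2.imwrite('pics/z1.png',x)
L=[]
for c,(u,v) in(('top',(362,206)),('scene',(330,244))):
    im=cv2.imread(f'pics/{c}1.png'); g=im[...,2]
    m=np.zeros(g.shape,np.uint8); r=14; m[v-r:v+r,u-r:u+r]=(g[v-r:v+r,u-r:u+r]<(75 if c=='top' else 110))
    n,l,s,ce=cv2.connectedComponentsWithStats(m); print(c,s[1:],ce[1:])
    k=1+s[1:,4].argmax(); L.append((*ray(c,ce[k]),))
(p,d),(q,e)=L
t=np.linalg.lstsq(np.c_[d,-e],q-p,rcond=None)[0]; a,b=p+d*t[0],q+e*t[1]
print(a,b,np.linalg.norm(a-b))
im=cv2.imread('pics/top1.png'); h=cv2.cvtColor(im,cv2.COLOR_BGR2HSV)
m=((h[...,0]<16)&(h[...,1]>200)&(h[...,2]>120)).astype(np.uint8); m[:145]=0;m[235:]=0;m[:,:325]=0;m[:,402:]=0
m=cv2.morphologyEx(m,cv2.MORPH_OPEN,np.ones((5,5)))
c=max(cv2.findContours(m,0,2)[0],key=cv2.contourArea); B=cv2.boxPoints(cv2.minAreaRect(c)); print(B)
W=np.array([onz('top',x,57) for x in B]);print(W.round(1))
for i in range(4):
    v=W[(i+1)%4]-W[i]; print(np.linalg.norm(v),np.degrees(np.arctan2(v[1],v[0])))
E
```

```text
top [[357 201  12  11  94]] [[362.57446809 206.07446809]]
scene [[326 238   1   1   1]
 [325 242   1   1   1]
 [324 247   1   1   1]] [[326. 238.]
 [325. 242.]
 [324. 247.]]
[ 553.80598406 -131.69597182   99.84357831] [ 549.15364109 -126.34379542   98.80038024] 7.167869241589451
[[343.4 162.8]
 [349.4 144.8]
 [398.6 161.2]
 [392.6 179.2]]
[[ 646.4  -99.6   57. ]
 [ 684.6 -112.5   57. ]
 [ 649.3 -215.6   57. ]
 [ 611.3 -202.7   57. ]]
40.36247602086625 -18.65081726595951
109.02791743246652 -108.89369920819549
40.18623578129711 161.17424826741973
108.9046169912112 71.19884660962482
```

View pics/z1.png

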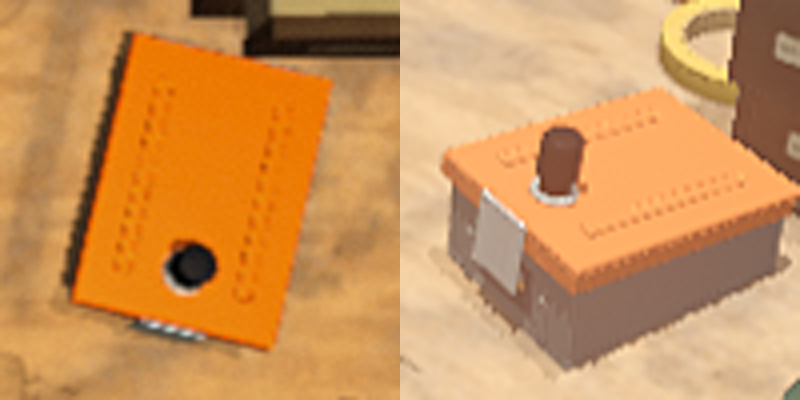

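```bash
python3 - <<'E'
from h import *
# knob middle in scene, knob top in top
for z in(78,89): print('scene mid',z,onz('scene',(329.9,245.6),z).round(1),'scene top',onz('scene',(331,238.8),z+11).round(1),'top-cam top',onz('top',(363.6,205.6),z+11).round(1))
C=np.array([onz('top',x,57) for x in[(347.5,148.3),(398.3,160),(383,227.5),(333.3,215)]]);print(C.round(1))
for i,j in((3,0),(2,1)):
    v=C[j]-C[i]; print(np.hypot(*v[:2]),np.degrees(np.arctan2(v[1],v[0])))
for i,j in((2,3),(1,0)):
    v=C[j]-C[i]; print(np.hypot(*v[:2]),np.degrees(np.arctan2(v[1],v[0]))-90)
print(arm.state()['q'],arm.state()['clock'])
E
```

```text
scene mid 78 [ 558.  -131.1   78. ] scene top [ 564.9 -127.4   89. ] top-cam top [ 555.  -135.7   89. ]
scene mid 89 [ 546.  -139.1   89. ] scene top [ 552.5 -135.7  100. ] top-cam top [ 554.8 -133.7  100. ]
[[ 677.2 -108.4   57. ]
 [ 651.9 -215.    57. ]
 [ 509.7 -181.6   57. ]
 [ 536.   -77.7   57. ]]
144.54589118855023 -12.287319530974223
146.10208220228753 -13.232926841349228
107.20844630989589 -14.207393572674178
109.57869184867955 -13.36228572618559
[-74.47317027  32.98696421   1.42749029  82.34255306  -0.85958763
  64.68743125  -3.23715779] 0.5
```

```bash
for i in 1 2; do :; done; python3 -m crank '[[[0.02,-0.036,0,0,0,0.025,0],[0.02,-0.036,0,0,0,0.025,0],[0.02,-0.036,0,0,0,0.025,0],[0.02,-0.036,0,0,0,0.025,0],[0.02,-0.036,0,0,0,0.025,0]]]'
python3 -m crank '[[[0.02,-0.036,0,0,0,0,0],[0.02,-0.036,0,0,0,0,0],[0.02,-0.036,0,0,0,0,0],[0.02,-0.036,0,0,0,0,0],[0.02,-0.036,0,0,0,0,0]]]'
```

```text
clock: 0.92
eef_pos: [327.3, 456.0, 229.2]
tool_rot: [179.8, -0.3, 168.1]
ft_force: [1.3, -0.1, 1.1]
width: 1.0
clock: 1.33
eef_pos: [427.2, 272.8, 230.6]
tool_rot: [179.7, -0.2, 168.2]
ft_force: [0.4, -0.3, 0.2]
width: 0.998
```

```bash
python3 -m crank '[[[0.012,-0.039,0,0,0,0,0.5],[0.012,-0.039,0,0,0,0,0.5],[0.012,-0.039,0,0,0,0,0.5],[0.012,-0.039,0,0,0,0,0.5],[0.012,-0.039,0,0,0,0,0.5]]]'
python3 -m crank '[[[0.013,-0.039,0,0,0,0,0.5],[0.013,-0.039,0,0,0,-0.02,0.5],[0.013,-0.039,0,0,0,0,0.5],[0.013,-0.039,0,0,0,0,0.5],[0.013,-0.039,0,0,0,0,0.5]]]'
```

```text
clock: 1.75
eef_pos: [489.0, 73.9, 232.2]
tool_rot: [179.5, 0.1, 168.2]
ft_force: [1.5, -0.3, -0.4]
width: 0.496
clock: 2.17
eef_pos: [553.2, -124.4, 234.1]
tool_rot: [179.4, 0.3, 167.0]
ft_force: [1.1, 1.1, -0.0]
width: 0.503
```

```bash
python3 -m crank '[[[0,-0.005,-0.035,0,0,0,0.5],[0,-0.005,-0.035,0,0,0,0.5],[0,0,-0.03,0,0,0,0.5],[0,0,-0.012,0,0,0,0.5],[0,0,0,0,0,0,0.5]]]'
python3 - <<'E'
from h import *
a=shot('top','t2');b=shot('scene','s2')
x=np.hstack([cv2.resize(i[v-50:v+50,u-50:u+50,::-1],(400,400),interpolation=2) for i,u,v in((a,365,190),(b,340,245))]);cv2.imwrite('pics/z2.png',x)
s=arm.state();print(s['eef_pos'],s['ft_force'])
E
```

```text
clock: 2.58
eef_pos: [556.2, -150.5, 120.5]
tool_rot: [179.7, 0.9, 166.1]
ft_force: [-1.5, 0.8, 0.5]
width: 0.5
[ 557.3472402  -150.21265728  122.92656812] [-0.35603954 -0.21602739  0.27079242]
```

View pics/z2.png

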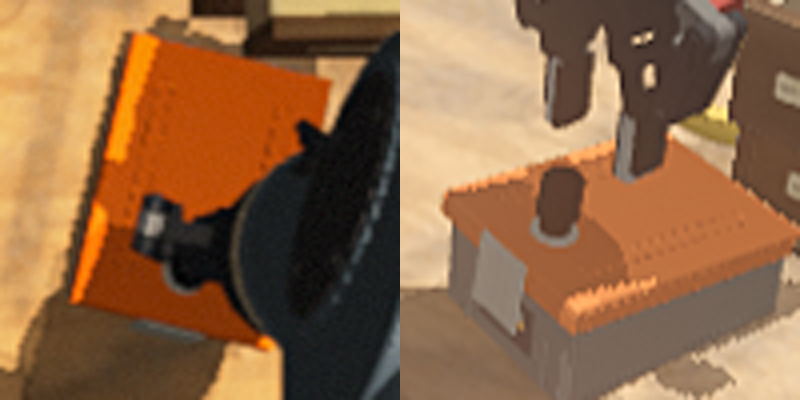

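```bash
python3 - <<'E'
from h import *
for z in(117,120,123,127,130): print(z,onz('scene',(340.8,232.5),z).round(1))
for z in(78,89):print(onz('scene',(330.5,246.2),z).round(1),onz('scene',(331.2,239),z+11).round(1))
s=arm.state();print(s['eef_pos'],s['tool_rot'],s['clock'])
E
```

```text
117 [ 562.3 -149.7  117. ]
120 [ 558.7 -151.9  120. ]
123 [ 555.1 -154.2  123. ]
127 [ 550.4 -157.2  127. ]
130 [ 546.8 -159.5  130. ]
[ 557.3 -133.1   78. ] [ 564.6 -128.1   89. ]
[ 545.4 -141.1   89. ] [ 552.3 -136.4  100. ]
[ 557.3472402  -150.21265728  122.92656812] [179.71891589   1.08538127 166.11524743] 2.6833
```

```bash
python3 -m crank '[[[-0.001,0.008,0,0.004,0.018,0.012,0.5],[-0.001,0.006,0,0,0,0,0.5],[0,0,-0.015,0,0,0,0.5],[0,0,-0.012,0,0,0,0.5],[0,0,0,0,0,0,0.5]]]'
python3 - <<'E'
from h import *
s=arm.state();print(s['eef_pos'],s['tool_rot'],s['ft_force'])
E
```

```text
clock: 3.1
eef_pos: [560.1, -131.9, 102.5]
tool_rot: [179.6, 0.6, 167.1]
ft_force: [-0.2, 0.2, -0.0]
width: 0.501
[ 560.08827973 -131.85825375  102.53593194] [179.59898486   0.57727887 167.12363196] [-0.16363889  0.24765912 -0.02221832]
```

```bash
python3 -m crank '[[[-0.004,-0.003,-0.01,0.002,0.01,0,0.5],[0,0,-0.01,0,0,0,0.5],[0,0,0,0,0,0,0.5]]]'
```

```text
clock: 3.35
eef_pos: [557.7, -133.3, 84.1]
tool_rot: [179.6, 0.2, 167.3]
ft_force: [-1.1, -0.2, 0.3]
width: 0.501
```

Check alignment from near, then descend in small steps watching for lid contact.

```bash
python3 -m crank '[[[-0.002,-0.001,-0.006,0,0,0,0.5],[0,0,-0.004,0,0,0,0.5],[0,0,0,0,0,0,0.5]]]'
python3 - <<'E'
from h import *
b=shot('scene','s3');cv2.imwrite('pics/z3.png',cv2.resize(b[190:300,280:400,::-1],(600,550),interpolation=2))
s=arm.state();print(s['eef_pos'],s['ft_force'])
E
```

```text
clock: 3.6
eef_pos: [555.8, -134.5, 73.6]
tool_rot: [179.6, 0.2, 167.3]
ft_force: [-0.5, -0.2, -0.6]
width: 0.501
[ 555.68480936 -134.65052647   73.81717174] [-0.92190003  0.52966126  0.22197406]
```

View pics/z3.png

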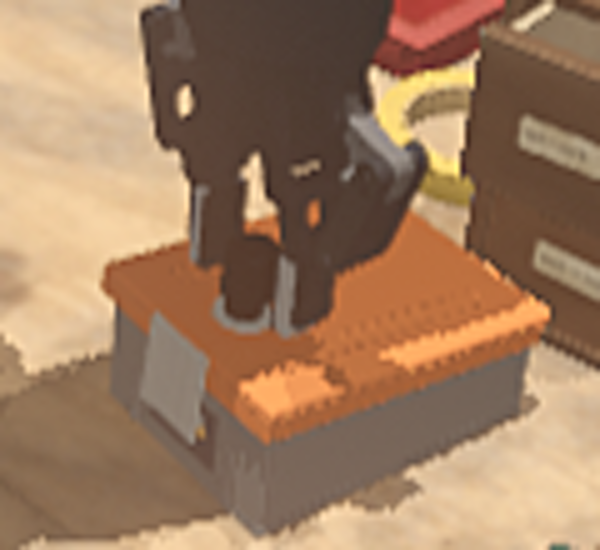

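```bash
python3 -m crank '[[[0,0,-0.004,0,0,0,0.5],[0,0,0,0,0,0,0.5]]]'; python3 -m crank '[[[0,0,-0.003,0,0,0,0.5],[0,0,0,0,0,0,0.5]]]'
```

```text
clock: 3.82
eef_pos: [555.9, -134.8, 69.8]
tool_rot: [179.6, 0.3, 167.3]
ft_force: [-0.8, 0.4, -0.4]
width: 0.501
clock: 3.98
eef_pos: [556.0, -134.9, 66.6]
tool_rot: [179.6, 0.3, 167.2]
ft_force: [0.1, 0.3, 0.0]
width: 0.494
```

```bash
python3 -m crank '[[[0,0,0,0,0,0,0.7],[0,0,0,0,0,0,0.8],[0,0,0,0,0,0,1],[0,0,0,0,0,0,1],[0,0,0,0,0,0,1]]]'
```

```text
clock: 4.4
eef_pos: [556.4, -133.5, 67.0]
tool_rot: [179.5, 0.3, 167.3]
ft_force: [0.8, 0.4, -0.9]
width: 0.242
```

```bash
python3 -m crank '[[[0,0,0.0015,0,0,0,1],[0,0,0,0,0,0,1]]]';python3 -m crank '[[[0,0,0.001,0,0,0,1],[0,0,0,0,0,0,1]]]'
```

```text
clock: 4.57
eef_pos: [556.9, -133.5, 68.4]
tool_rot: [179.5, 0.3, 167.3]
ft_force: [0.1, -0.1, -3.6]
width: 0.236
clock: 4.73
eef_pos: [557.1, -133.6, 69.1]
tool_rot: [179.5, 0.3, 167.3]
ft_force: [1.6, -0.5, -4.7]
width: 0.237
```

```bash
python3 -m crank '[[[0,0,0.001,0,0,0,1],[0,0,0,0,0,0,1]]]'
```

```text
clock: 4.9
eef_pos: [557.3, -133.7, 69.8]
tool_rot: [179.5, 0.3, 167.3]
ft_force: [2.9, -0.6, -6.6]
width: 0.238
```

```bash
python3 -m crank '[[[0,0,0.001,0,0,0,1],[0,0,0,0,0,0,1]]]'
```

```text
clock: 5.07
eef_pos: [557.6, -133.7, 70.6]
tool_rot: [179.5, 0.3, 167.3]
ft_force: [3.2, 0.2, -6.5]
width: 0.238
```

```bash
python3 -m crank '[[[0.0004,-0.0001,0.0015,0,0,0,1],[0.0004,-0.0001,0.0015,0,0,0,1],[0,0,0,0,0,0,1]]]'
python3 - <<'E'
from h import *
b=shot('scene','s4');cv2.imwrite('pics/z4.png',cv2.resize(b[190:300,280:400,::-1],(600,550),interpolation=2))
E
```

```text
clock: 5.32
eef_pos: [558.2, -133.9, 73.3]
tool_rot: [179.5, 0.3, 167.3]
ft_force: [4.5, -1.1, -10.0]
width: 0.237
```

View pics/z4.png

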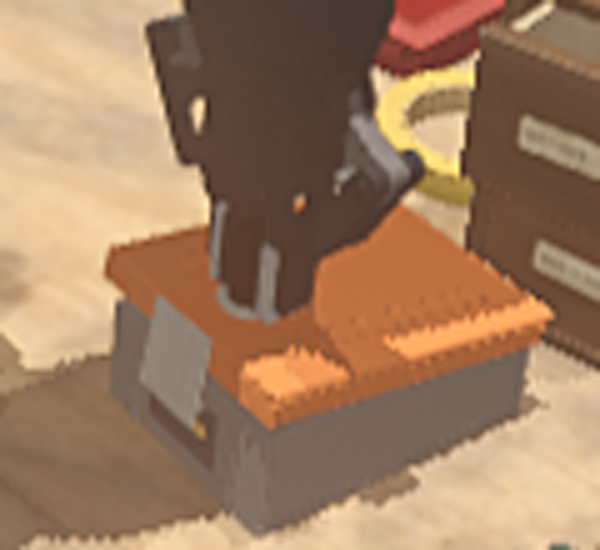

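```bash
python3 -m crank '[[[0.0004,-0.0001,0.002,0.004,0.017,0,1],[0.0004,-0.0001,0.002,0.004,0.017,0,1],[0.0004,-0.0001,0.002,0.004,0.017,0,1],[0.0004,-0.0001,0.002,0.004,0.017,0,1],[0,0,0,0,0,0,1]]]'
```

```text
clock: 5.78
eef_pos: [560.1, -134.4, 81.2]
tool_rot: [179.5, -3.8, 167.3]
ft_force: [2.5, -1.3, -8.7]
width: 0.238
```

```bash
python3 -m crank '[[[0,0,0.001,0,0,0,1],[0,0,0,0,0,0,1]]]'
python3 - <<'E'
from h import *
b=shot('scene','s5');cv2.imwrite('pics/z5.png',cv2.resize(b[190:300,280:400,::-1],(600,550),interpolation=2))
E
```

```text
clock: 5.95
eef_pos: [560.3, -134.4, 81.8]
tool_rot: [179.5, -3.8, 167.3]
ft_force: [3.1, -1.1, -9.3]
width: 0.237
```

View pics/z5.png

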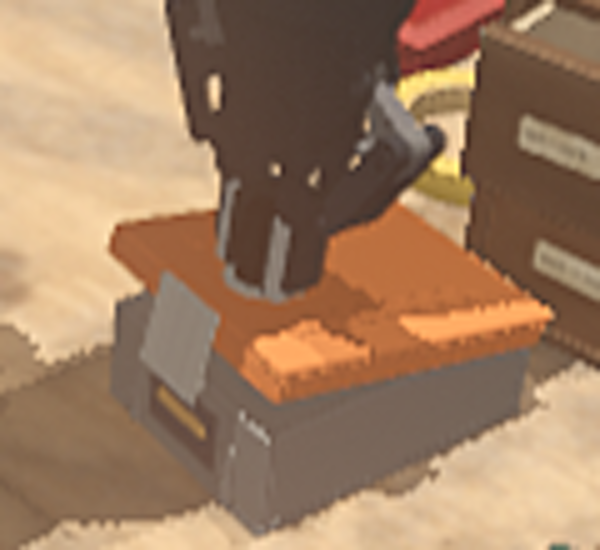

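```bash
python3 -m crank '[[[-0.0005,0.0001,-0.004,-0.004,-0.019,0,1],[-0.0005,0.0001,-0.004,-0.004,-0.019,0,1],[-0.0005,0.0001,-0.003,-0.004,-0.019,0,1],[-0.0005,0.0001,-0.003,-0.003,-0.015,0,1],[0,0,0,0,0,0,1]]]'
```

```text
clock: 6.42
eef_pos: [556.7, -133.5, 69.0]
tool_rot: [179.4, 0.7, 167.3]
ft_force: [3.9, -0.5, -2.9]
width: 0.234
```

```bash
python3 -m crank '[[[-0.0003,0,-0.0015,-0.003,-0.013,0,1],[-0.0003,0,-0.0015,-0.003,-0.013,0,1],[0,0,0,0,0,0,1]]]';python3 -m crank '[[[-0.0003,0,-0.0015,-0.003,-0.013,0,1],[0,0,0,0,0,0,1]]]';python3 -m crank '[[[-0.0003,0,-0.0015,-0.003,-0.013,0,1],[0,0,0,0,0,0,1]]]'
```

```text
clock: 6.67
eef_pos: [556.7, -133.5, 67.6]
tool_rot: [179.4, 2.4, 167.4]
ft_force: [4.2, -0.1, -5.6]
width: 0.239
clock: 6.83
eef_pos: [556.8, -133.5, 67.0]
tool_rot: [179.4, 3.2, 167.4]
ft_force: [3.2, -0.0, -0.3]
width: 0.239
clock: 7.0
eef_pos: [556.9, -133.5, 66.5]
tool_rot: [179.4, 4.0, 167.4]
ft_force: [4.0, -0.3, -3.1]
width: 0.234
```

```bash
python3 -m crank '[[[0,0,-0.003,0,0,0,1],[0,0,0,0,0,0,1]]]';python3 -m crank '[[[0,0,-0.003,0,0,0,1],[0,0,0,0,0,0,1]]]'
```

```text
clock: 7.17
eef_pos: [556.0, -133.3, 63.7]
tool_rot: [179.4, 3.9, 167.4]
ft_force: [3.9, -0.7, -2.1]
width: 0.238
clock: 7.33
eef_pos: [555.1, -133.1, 60.2]
tool_rot: [179.4, 3.7, 167.4]
ft_force: [1.7, -0.1, -3.6]
width: 0.234
```

```bash
python3 -m crank '[[[0,0,-0.002,0,0,0,1],[0,0,0,0,0,0,1]]]';python3 -m crank '[[[0,0,-0.002,0,0,0,1],[0,0,0,0,0,0,1]]]'
python3 - <<'E'
from h import *
b=shot('scene','s6');cv2.imwrite('pics/z6.png',cv2.resize(b[190:300,280:400,::-1],(600,550),interpolation=2))
E
```

```text
clock: 7.5
eef_pos: [554.7, -133.0, 57.9]
tool_rot: [179.4, 3.6, 167.4]
ft_force: [-0.9, 1.3, 2.1]
width: 0.237
clock: 7.67
eef_pos: [554.7, -132.9, 56.6]
tool_rot: [179.3, 3.7, 167.4]
ft_force: [-2.3, 2.3, 5.1]
width: 0.238
```

View pics/z6.png

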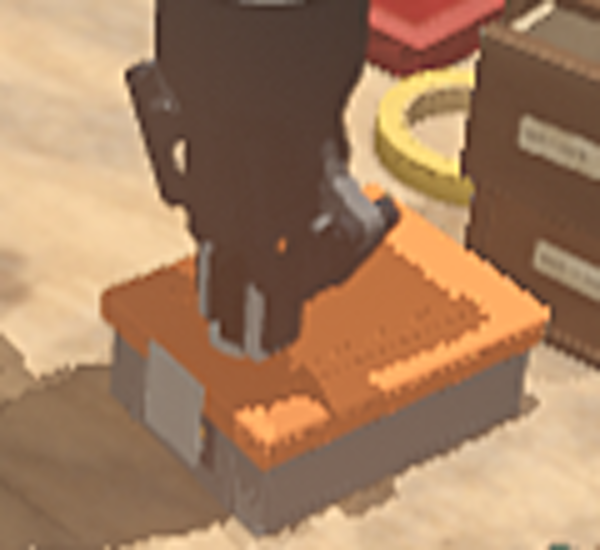

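```bash
python3 -m crank '[[[0,0,-0.003,0,0,0,1],[0,0,0,0,0,0,1]]]';python3 -m crank '[[[0,0,-0.003,0,0,0,1],[0,0,0,0,0,0,1]]]'
```

```text
clock: 7.88
eef_pos: [555.1, -133.0, 56.6]
tool_rot: [179.3, 3.8, 167.4]
ft_force: [-1.7, 1.7, 1.4]
width: 0.243
clock: 8.05
eef_pos: [555.2, -133.0, 56.7]
tool_rot: [179.3, 3.9, 167.4]
ft_force: [-0.3, 1.3, 2.4]
width: 0.24
```

```bash
python3 -m crank '[[[0,0,-0.004,0,0,0,1]]]';python3 -m crank '[[[0,0,-0.006,0,0,0,1]]]'
```

```text
clock: 8.13
eef_pos: [555.3, -133.1, 55.1]
tool_rot: [179.2, 4.0, 167.3]
ft_force: [-20.0, 6.2, 72.0]
width: 0.237
clock: 8.22
eef_pos: [555.5, -133.1, 54.1]
tool_rot: [179.2, 4.1, 167.3]
ft_force: [-35.7, 9.7, 123.0]
width: 0.236
```

```bash
python3 -m crank '[[[0,0,0.002,0,0,0,1],[0,0,0,0,0,0,1]]]'
```

```text
clock: 8.38
eef_pos: [556.0, -133.1, 58.9]
tool_rot: [179.1, 4.3, 167.3]
ft_force: [3.4, -0.8, -13.6]
width: 0.237
```

```bash
python3 -m crank '[[[0,0,-0.0008,0,0,0,1],[0,0,0,0,0,0,1]]]'
```

```text
clock: 8.55
eef_pos: [555.8, -133.1, 57.2]
tool_rot: [179.1, 4.3, 167.3]
ft_force: [1.4, 1.0, -5.2]
width: 0.236
```

```bash
python3 -m crank '[[[0,0,0,0,0,0,0.6],[0,0,0,0,0,0,0.5],[0,0,0.001,0,0,0,0.5],[0,0,0.004,0,0,0,0.5],[0,0,0.006,0,0,0,0.5]]]'
```

```text
clock: 8.97
eef_pos: [555.2, -133.6, 66.7]
tool_rot: [179.2, 4.1, 167.2]
ft_force: [0.1, 0.1, 0.3]
width: 0.495
```

```bash
python3 -m crank '[[[0,0,0.012,0,0,0,0.5],[0,0,0.02,0,0,0,0.5],[0,0,0.03,0,0,0,0.5],[0,0,0.03,0,0,0,0.5],[0,0,0.03,0,0,0,0.5]]]'
python3 -m crank '[[[0,0.035,0.02,0,0,0,0.5],[0,0.035,0.02,0,0,0,0.5],[0,0.035,0,0,0,0,0.5],[0,0.02,0,0,0,0,0.5],[0,0,0,0,0,0,0.5]]]'
python3 - <<'E'
from h import *
a=shot('top','t7');b=shot('scene','s7');x=np.hstack([cv2.resize(i[v-50:v+50,u-50:u+50,::-1],(400,400),interpolation=2) for i,u,v in((b,340,245),(b,225,210))]);cv2.imwrite('pics/z7.png',x)
E
```

```text
clock: 9.38
eef_pos: [551.4, -133.2, 190.8]
tool_rot: [179.2, 3.6, 167.2]
ft_force: [0.7, 0.1, -0.4]
width: 0.5
clock: 9.8
eef_pos: [553.9, -7.5, 245.7]
tool_rot: [179.0, 4.6, 166.6]
ft_force: [-0.2, 0.8, -0.4]
width: 0.5
```

View pics/z7.png

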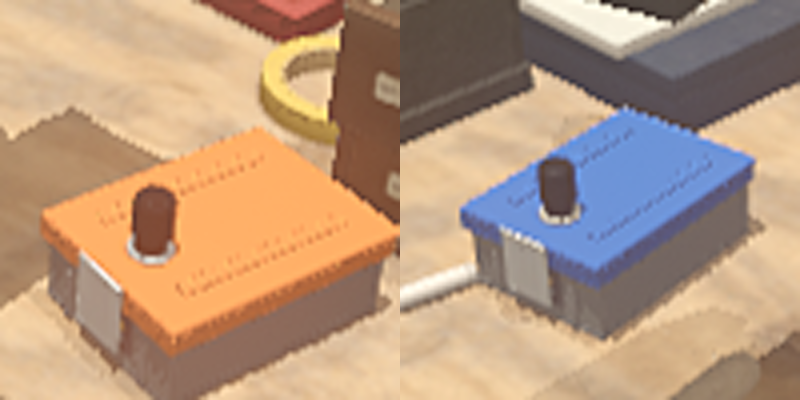

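The orange lid is seated on its body (front corner at crop (170,352), about 4 px lower than at the start). The blue lid is shut and the arm is clear, so I'm handing in.

```bash
python3 -c "
from rig import arm
print(arm.hand_in())"
```

```text
the job is handed in; nothing more can be done
None
```

The orange lid is shut and caught, but I probably broke the wrist-force limit on the way. That would fail the job.

- **Tug:** The catch had not caught. I gripped the knob and tugged. The lid gave and rose about 15 mm at the knob, and the camera showed the brass roller exposed.
- **Press:** I pressed the lid down until it would go no further. It then held against an upward pull of about 13.6 N, and the lid stayed down, so the catch has snapped in.
- **Finish:** After I let go, the picture showed the orange lid fully seated and the blue lid still shut. The arm stood clear with forces near zero, at 9.8 s on the clock.

**What went wrong:** I misread the low forces at the end of earlier moves and pressed harder on a lid that was already down. The last press read 123 N vertically (about 128 N in total), over the 120 N wrist limit. The press before it read 72 N. I relaxed at once, and the pictures show no damage.

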